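# Tip the parts bin back onto its base and push it home

## Robot

A 6-joint arm with a two-finger parallel gripper is mounted at the origin on the work surface. World frame = base frame: x ahead of the robot, y to its left, z up, the work surface at z = 0. Lengths are in mm, angles in rad, forces in N, time in s.
With the tool pointing down it reaches from about 275 to 825 mm from the base axis. Payload 4.9 kg.
Tool frame: the origin (TCP) lies at the very end of the fingers, on their centre line; the grasp point (between the pads) lies 19 mm behind it; z points along the fingers, y is the line along which they close (so a half turn about z gives the same grasp; the last joint's range is limited). The gripper opens to 85 mm and grips with 20 to 120 N. Pads are 22 mm wide; open, the fingers measure 114 mm over their backs; the gripper's body (76 mm by 85 mm) begins 54 mm behind the grasp point. The pads swing forward as they close: fully open they stand 13 mm farther back than shut.
Start: joints at [1.069, 0.326, -0.193, 1.052, 0, 1.437], TCP at [197.755, 513.236, 200.181] pointing down, gripper open.
Joint ranges: [-2.65, 2.65], [-0.97, 1.79], [-1.3, 1.35], [-1.93, 2.1], [-1.47, 1.37], [-3.14, 3.14]. Speed limits (rad/s): [2.57, 2.57, 3.14, 3.14, 3.14, 3.14].

## Interface

Orientations are given as [roll, pitch, yaw] about the fixed x, y, z axes, in that order (R = Rz(yaw) Ry(pitch) Rx(roll)).
In Python, from bench import bot, solve_ik, imaging gives the robot as it stands. Calls block until the motion is done:
- bot.move_ptp(position, orientation): joint-space move of the TCP to a pose.
- bot.movel(position, rot=None, max_speed=150, threshold=None): straight line of the TCP; rot=None keeps the orientation; max_speed is the mean speed in mm/s. With threshold (N) it stops when the force on the tool has changed by that much, and returns True; else False.
- bot.move_j(angles): joint-space move.
- bot.grip(opening, effort=None): opening from 0.0 (shut) to 1.0 (fully open); effort is the grip in N (None keeps the last); returns when the fingers have stopped.
- bot.dwell(seconds).
- solve_ik(position, orientation): joint angles nearest the present ones, or None.
- bot.get_state(): the state.
- imaging.capture(name): name is "side" or "top"; returns the picture (400x640x3 uint8, blue, green, red); there is no depth.
- imaging.camera_model(name): a dict with "K" (3x3 intrinsics, pixels), "k1" (the pictures are not rectified: a ray, as slopes to the right and down, at radius r is drawn at 1 + k1 r^2 times it, then the intrinsics apply), "position" and "rotation" of the camera in the world. Camera axes: x right, y up, looking along -z (the intrinsics and any distortion apply to the point x, -y, -z); pixel columns grow to the right and rows downward; lengths in mm; the calibration is good to about 2 mm. A picture is of the moment at which its call begins. camera_model takes no time and is no camera call.
A pose or a line that the arm cannot do raises bot.IKError and nothing moves.
- bot.sign_off(): hands the job in; it is judged then, once.
The state is a dict: "t": time; "qpos": joint angles; "joint_velocities": joint speeds; "effort": joint torques, N m; "tcp_pos": TCP position; "orientation": TCP orientation; "contact_force": force on the tool from outside, world axes, zero at the start; "wrist_torque": the same for the moment, N m; "opening": opening from 0.0 (shut) to 1.0 (fully open); "gripper_force": force on a finger pad.
Only numpy, scipy, OpenCV 4.12 (cv2) and the standard library are available. Lean on these libraries where they do the work, as an engineer would, in place of code of your own. Each camera call takes 0.05 s, during which the arm holds its last target. There are 200 camera calls.

## Task

One grey parts bin has been left standing on its front end in front of its empty place in the bin bay. Push its top over towards the bay so that the bin drops onto its base with its mouth up, then push it along the bench between the two guides until it is fully home against the back rail. Only push it, gently: do not grip it or lift it off the bench, and leave the other things where they are.

Things in the scene. Friction and masses are not known exactly. Their poses are not given: they have to be found in the camera images.
- bin: Grey open bin 180 long, 90 wide, 70 high, 4 mm walls, empty, about 0.3 kg, white labels on its front end. At the start it stands on that end, 180 tall, base towards the bay, mouth away. Origin: centre of the front end's outside. Axes: x out of the base (level at the start, down once on its base), y across, z front to rear (up at the start). Its top pushed 80 mm, it falls.
- bin_heel (a point): Middle of the edge between the bin's base and its front end: the edge it pivots on. At bench level at the start and at the end.
- bin_toe (a point): Middle of the edge between the bin's base and its rear end; 180 mm above the bench at the start, at bench level when the bin lies on its base; the end that goes in first and meets the back rail.
- bin_lip (a point): Middle of the rim of the rear end wall (4 mm thick), at the mouth side: at the start the upper edge nearest the pusher, 180 mm above the bench, 70 mm back from the base's plane. The place to push when tipping.
- bay: Fixed steel bay. Origin: middle of the mouth of the empty middle compartment, on the bench; x into the bay, y left, z up. 110 mm wide between guides 45 high, 3 thick, running from x = 0 to the back rail; flares start at x = -32 mm, 145 apart. Back rail 60 high, face at x = 190 mm, blue patch on it. No floor: bins slide on the bench. Neighbour bins at y = +-112 mm, fronts at x = 7 mm.
- bin_left: Filled grey bin with brass bolts, 180 x 90 x 70 mm, about 1 kg, standing in the bay's left (+y) compartment on its base; bystander. Origin: centre of its underside, z up, x into the bay.
- bin_right: Filled grey bin with pale bolts, 180 x 90 x 70 mm, about 1 kg, standing in the bay's right (-y) compartment on its base; bystander. Origin: centre of its underside, z up, x into the bay.
- carton: Closed brown carton 90 x 130 x 80 mm, bystander; origin at the centre of its underside.
- jar: Clear jar with blue cap, 60 mm across, 80 mm high, bystander; origin at the centre of its underside.
- tape: Orange tape roll lying flat, 90 mm across, 45 mm high, bystander; origin at the centre of its underside.
- wrench: Steel wrench lying flat, bystander; origin under its middle.
- smallbox: Small white box 60 x 60 x 45 mm with a blue square on top, bystander; origin at the centre of its underside.
There are look-alikes about, which are no part of the job. What is shaped like the bin but green or red is not meant.

How it is judged:
By the outcome, as a careful person would: the job done as asked, in the order asked, and still so for the second after the job is handed in, with the robot touching nothing.
It also fails if it takes over 54 s, if anything falls off the work surface, if the arm or the gripper's body presses on something with over 40 N, if the wrist force passes 120 N, or if a joint passes its speed limit or range.

## Working session

There is one attempt and no reset: what is moved stays moved. The work goes in short steps, each a Python script; the robot and the scene stay as the last script left them, time stands still between calls to the robot, and variables do not carry over. Pictures are saved under pics/ and viewed, at most 10 in all, crops included, and the job is handed in when it is done.

```bash
ls; mkdir -p pics; cat > h.py <<'E'
import numpy as np, cv2
from bench import bot, solve_ik, imaging
def ray(name,u,v):
    m=imaging.camera_model(name);K=np.array(m["K"]);k=m["k1"]
    d=np.linalg.solve(K,[u,v,1.])[:2];s=d.copy()
    for _ in range(30): s=d/(1+k*(s@s))
    R=np.array(m["rotation"]);return np.array(m["position"]),R@np.array([s[0],-s[1],-1.])
def onz(name,u,v,z):
    p,d=ray(name,u,v);return p+d*(z-p[2])/d[2]
def proj(name,P):
    m=imaging.camera_model(name);R=np.array(m["rotation"])
    c=R.T@(np.array(P,float)-m["position"]);s=np.array([c[0],-c[1]])/-c[2]
    s=s*(1+m["k1"]*(s@s));return (np.array(m["K"])@[s[0],s[1],1])[:2]
E
python3 - <<'E'
from h import *
for n in("side","top"):
    cv2.imwrite(f"pics/{n}0.png",imaging.capture(n)); m=imaging.camera_model(n);print(n,m["position"],m["rotation"],m["K"],m["k1"])
print(bot.get_state()["t"])
E
```

```text
pics
side [ 225.63033598 1421.38288744 1101.23977064] [ 0.97366691  0.00930937 -2.92953457] [[490.8583219    0.         322.36198202]
 [  0.         490.8583219  206.06793319]
 [  0.           0.           1.        ]] 0.025092227216064758
top [ 430.31960578   27.32126139 1425.38494585] [ 0.08150985 -0.00986075 -1.58759576] [[361.64061948   0.         315.18358131]
 [  0.         361.64061948 201.32379927]
 [  0.           0.           1.        ]] -0.041420846471173035
0.1
```

View pics/top0.png

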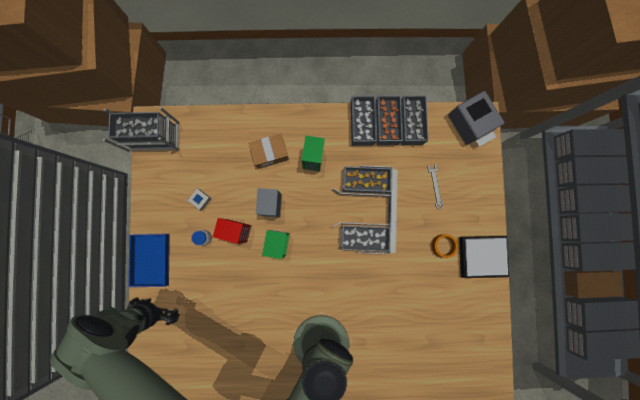

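View pics/side0.png

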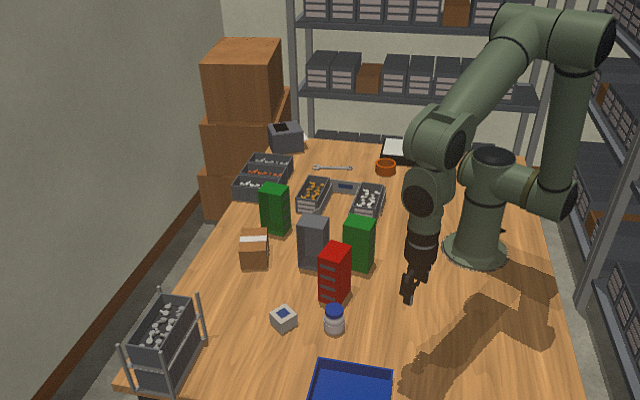

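The top view shows the grey bin at (268,203), with the bay opening to image left (world +y), its back rail at column ~392, and its guides at rows ~192 and ~225. The red decoy at (232,231) is near the approach path. The side view confirms this, with the bin at (313,240). I'll zoom in next.

```bash
sed -i 's/R=np.array(m\["rotation"\])/R=Rot.from_euler("xyz",m["rotation"]).as_matrix()/; 1i from scipy.spatial.transform import Rotation as Rot' h.py
python3 - <<'E'
import cv2
a=cv2.imread("pics/top0.png")[130:270,180:410];cv2.imwrite("pics/topc.png",cv2.resize(a,None,fx=3.4,fy=3.4,interpolation=cv2.INTER_CUBIC))
a=cv2.imread("pics/side0.png")[165:315,230:400];cv2.imwrite("pics/sidec.png",cv2.resize(a,None,fx=4,fy=4,interpolation=cv2.INTER_CUBIC))
from h import *
print(proj("side",[0,0,0]),proj("top",[0,0,0]), onz("top",392,210,60))
E
```

```text
[473.44235215 249.40921335] [320.49580243 342.48156772] [ 503.91847424 -279.03492297   60.        ]
```

View pics/topc.png

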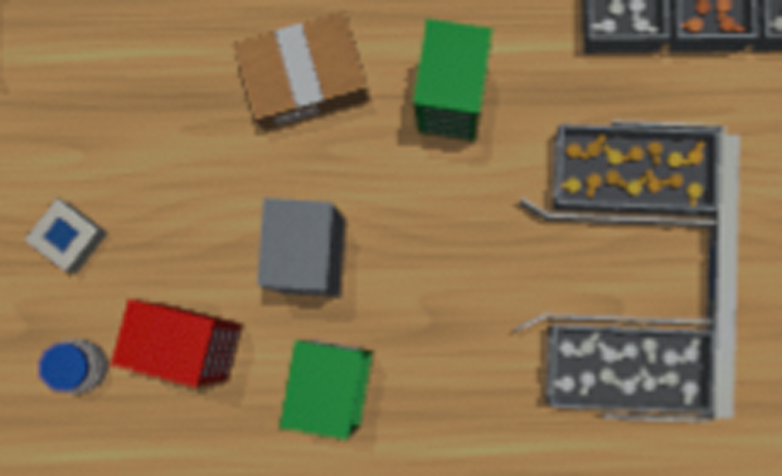

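View pics/sidec.png

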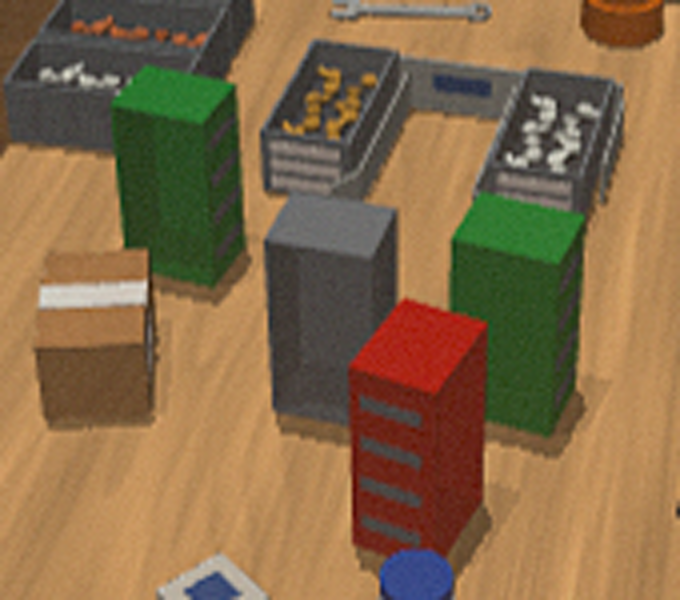

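In the crops, the bin's top face has corners at about (265,200), (334,203), (328,293) and (260,288) in the top crop. The guides run (545,216)-(716,222) and (548,319)-(712,326), and the rail face's top edge is at crop column ~718. Mouth away, base towards the bay. Next I convert these to positions.

```bash
cat > m.py <<'E'
from h import *
im=cv2.imread("pics/top0.png");c=lambda x,y:(180+x/3.4-.35,130+y/3.4-.35)
hsv=cv2.cvtColor(im,cv2.COLOR_BGR2HSV)
roi=im[195:218,262:275].reshape(-1,3);print("grey",np.median(roi,0))
m=((hsv[...,1]<75)&(hsv[...,2]>88)&(hsv[...,2]<150)).astype(np.uint8)
m[:,:250]=0;m[:,285:]=0;m[:180]=0;m[225:]=0
k=max(cv2.findContours(m,0,2)[0],key=cv2.contourArea)
r=cv2.boxPoints(cv2.minAreaRect(k));print("px",r.round(1).tolist())
print("bin top hand",[onz("top",*c(*p),180)[:2].round(1).tolist() for p in[(263,199),(334,203),(328,295),(259,289)]])
w=np.array([onz("top",*p,180)[:2] for p in r]);print("bin top mask",w.round(1).tolist(),w.mean(0))
for n,l,z in[("gl",[(545,216),(716,222)],45),("gr",[(548,319),(712,326)],45),("flare",[(521,203),(514,331)],45),("railtop",[(721,135),(714,415)],60),("railback",[(739,137),(733,417)],60),
 ("binL",[(559,127),(722,127),(718,211),(556,205)],70),("binR",[(551,327),(714,332),(710,410),(546,404)],70),("red",[(130,299),(215,318),(197,387),(112,364)],180),("green",[(297,341),(371,350),(349,439),(281,428)],180)]:
    print(n,[onz("top",*c(*p),z)[:2].round(1).tolist() for p in l])
s=lambda x,y:(230+x/4-.4,165+y/4-.4)
print("side bin top",[onz("side",*s(*p),180)[:2].round(1).tolist() for p in[(267,239),(378,257),(397,209),(291,195)]])
print("side bin foot far-left",onz("side",*s(276,410),0))
print("side rail patch",[onz("side",*s(*p),60)[:2].round(1).tolist() for p in[(404,57),(526,72)]])
E
python3 m.py
```

```text
grey [112. 109. 104.]
px [[255.1999969482422, 213.89999389648438], [257.0, 187.60000610351562], [277.1000061035156, 189.10000610351562], [275.20001220703125, 215.3000030517578]]
bin top hand [[580.7, 214.1], [575.5, 141.8], [481.9, 148.6], [489.1, 218.5]]
bin top mask [[491.8, 220.8], [582.6, 214.0], [576.5, 144.6], [485.8, 151.8]] [534.17207877 182.80522958]
gl [[572.7, -83.8], [562.9, -277.6]]
gr [[456.5, -84.6], [445.5, -269.1]]
flare [[587.9, -57.0], [443.7, -46.1]]
railtop [[659.8, -283.3], [346.9, -265.0]]
railback [[657.3, -303.7], [344.3, -286.1]]
binL [[669.7, -99.7], [667.2, -282.5], [572.7, -274.7], [582.2, -94.3]]
binR [[447.2, -85.7], [438.5, -265.8], [353.1, -258.6], [363.0, -78.3]]
red [[481.0, 349.4], [460.4, 263.1], [391.3, 281.4], [415.7, 367.4]]
green [[435.9, 180.3], [425.7, 105.8], [337.0, 128.9], [349.0, 197.0]]
side bin top [[578.3, 215.5], [487.2, 221.3], [485.6, 155.0], [574.4, 152.9]]
side bin foot far-left [578.08563841 213.98986634   0.        ]
side rail patch [[566.1, -274.7], [439.1, -270.0]]
```

```bash
cat >> h.py <<'E'
O=np.array([514.6,-84.5]);YAW=-1.627
EX=np.array([-.056,-.9984]);EY=np.array([.9984,-.056])
def W(x,y,z): return [*(O+x*EX+y*EY),z]
def tobay(p): d=np.array(p[:2])-O; return np.array([d@EX,d@EY]).round(1)
E
python3 - <<'E'
from h import *
s=bot.get_state();print(s["orientation"])
d=np.array([-.085,-.996]);lip=np.array([537,217.4])
a=lip-60*d;b=lip+75*d
for yaw in(YAW,YAW+np.pi):
    for p in([*a,330],[*a,166],[*b,166],W(-290,3,25),W(0,0,25)):
        q=solve_ik(p,[np.pi,0,yaw]);print(np.round(p,0),None if q is None else np.round(q,2))
E
```

```text
[-3.14006764e+00 -2.07034641e-04  2.77376841e+00]
[542. 277. 330.] [ 0.35  0.4   0.24  1.41  0.   -1.16]
[542. 277. 166.] [ 0.35  0.46 -0.08  1.03  0.   -1.16]
[531. 143. 166.] [ 0.13  0.35 -0.25  0.97  0.   -1.39]
[534. 205.  25.] [ 0.24  0.54 -0.36  0.68  0.   -1.28]
[515. -84.  25.] [-0.3   0.46 -0.49  0.61  0.   -1.82]
[542. 277. 330.] [0.35 0.4  0.24 1.41 0.   1.98]
[542. 277. 166.] [ 0.35  0.46 -0.08  1.03  0.    1.98]
[531. 143. 166.] [ 0.13  0.35 -0.25  0.97  0.    1.76]
[534. 205.  25.] [ 0.24  0.54 -0.36  0.68  0.    1.86]
[515. -84.  25.] [-0.3   0.46 -0.49  0.61  0.    1.32]
```

```bash
cat > t.py <<'E'
from h import *
d=np.array([-.085,-.996]);lip=np.array([537,217.4]);a=lip-60*d
rot=[np.pi,0,YAW+np.pi]
p=bot.get_state()["tcp_pos"]
bot.movel([p[0],p[1],330]);bot.grip(0.0)
bot.move_ptp([*a,330],rot);print("t",bot.get_state()["t"])
bot.movel([*a,166],max_speed=120)
for s in(-10,10,30,50,65,78):
    bot.movel([*(lip+s*d),166],max_speed=60);st=bot.get_state();print(s,round(st["t"],2),st["contact_force"].round(2) if hasattr(st["contact_force"],"round") else st["contact_force"])
bot.dwell(.6)
for n in("side","top"): cv2.imwrite(f"pics/{n}1.png",imaging.capture(n))
a=cv2.imread("pics/top1.png")[130:270,180:410];b=cv2.imread("pics/side1.png")[150:290,240:400]
cv2.imwrite("pics/c1.png",np.vstack([cv2.resize(a,(493,300)),cv2.resize(b,(493,300))]))
E
python3 t.py
```

```text
t 3.425
-10 5.92 [-0.26  0.26 -0.03]
10 6.41 [1.17 0.22 0.43]
30 6.89 [ 1.13 -0.06 -0.95]
50 7.38 [ 0.09 -0.47  0.24]
65 7.78 [ 0.52  0.44 -0.33]
78 8.14 [-0.02  0.62 -0.08]
```

View pics/c1.png

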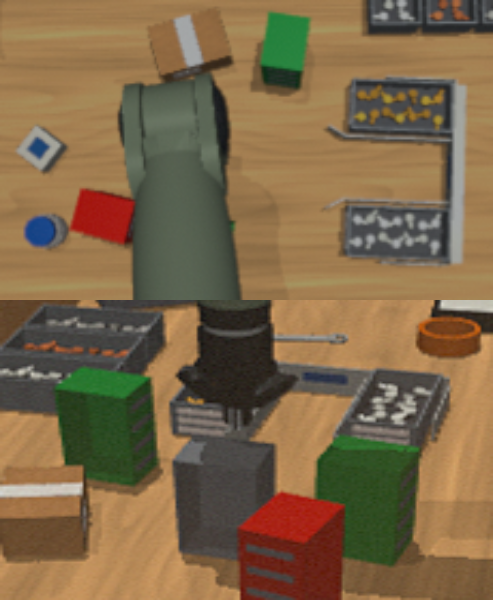

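The bin hasn't fallen: the side view still shows it upright or slightly tilted at crop (225,495), with the fingers at about (235,420) near its top. I need a closer look and the TCP reading.

```bash
python3 - <<'E'
from h import *
st=bot.get_state();print(st["tcp_pos"],st["orientation"],st["contact_force"],proj("side",st["tcp_pos"]))
im=imaging.capture("side");cv2.imwrite("pics/s2.png",cv2.resize(im[180:290,270:400],None,fx=5,fy=5,interpolation=cv2.INTER_CUBIC))
E
```

```text
[530.37983624 139.72152756 165.99779165] [3.14156657e+00 5.00973481e-05 1.51464747e+00] [-0.54967804  0.31608584 -0.05192688] [316.44749976 216.1034828 ]
```

View pics/s2.png

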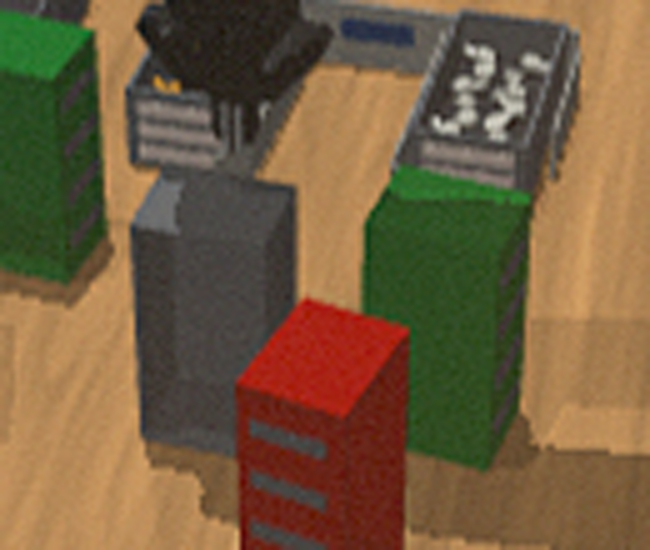

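```bash
python3 - <<'E'
from h import *
st=bot.get_state();print(st["opening"],st["t"],st["gripper_force"])
for z in(166,180,190):print(z,proj("side",[530.4,139.7,z]))
im=cv2.imread("pics/s2.png")[60:260,110:320]
cv2.imwrite("pics/s3.png",cv2.resize(im,None,fx=2.8,fy=2.8))
E
```

```text
0.0013664456728169842 8.8917 0.0
166 [316.4429524  216.09851919]
180 [316.37419863 212.61208039]
190 [316.32466608 210.10081846]
```

View pics/s3.png

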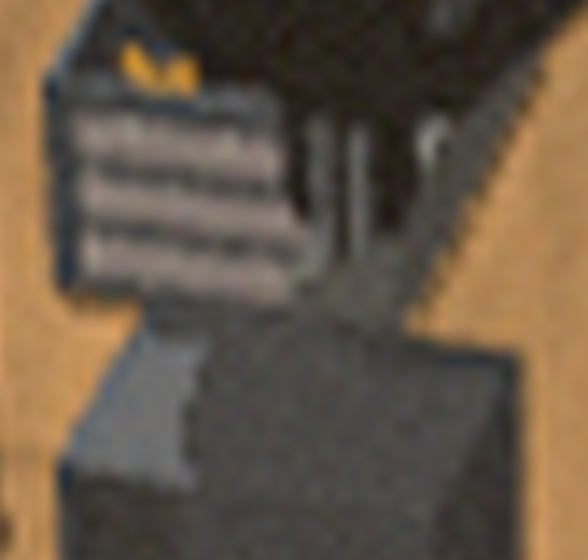

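```bash
python3 - <<'E'
from h import *
d=np.array([-.085,-.996]);lip=np.array([537,217.4]);a=lip-60*d
p=bot.get_state()["tcp_pos"]
bot.movel([p[0],p[1],250],max_speed=150);print(bot.get_state()["contact_force"])
bot.movel([*a,250],max_speed=200);bot.movel([*a,166],max_speed=150)
s0=cv2.imread("pics/side0.png");s=imaging.capture("side");cv2.imwrite("pics/side3.png",s)
st=bot.get_state();print(st["t"],st["tcp_pos"],proj("side",st["tcp_pos"]))
df=cv2.absdiff(s,s0).max(2);u,v=proj("side",st["tcp_pos"]).astype(int)
print(u,v);print(df[v-25:v+15:2,u-16:u+16:2])
for x in(0,20,-20): print(proj("side",[a[0]+x,a[1],166]))
# bin moved?
print("bin region", [ (df[y,296:330:2]).tolist() for y in (240,255,265)])
E
```

```text
[-0.09508392  0.21300822 -0.17786231]
11.2 [543.06173576 277.09827503 167.38339659] [302.54363824 240.69564908]
302 240
[[  9  28  44 146 144 151 152 168  78  85  96  71   7  18  94  76]
 [  4  20  37 152 144 147 150  85  76  88  74  54  16  83  74  74]
 [  9   4  25 143 138 159 142  84  83  77  84  82  80  76  92  57]
 [  9   6   9 123 115 169  81  73  82  85  72  76  81  97  64   7]
 [  4   6   7  11  13  18  87  93  78  75  80  89  85  58  12   6]
 [  5   8   4   6   5   4  70  27  53  75  88   9  16  10   1   4]
 [  2  11   7   3   3   6  29  45  10  13  34   3   4  14  12  14]
 [  7   6   3  10   1   5  22  43   6  17  31  14   5   2   5   6]
 [  7   6   5   6   4   5  20  44  17   5  33  12   2   5   2   7]
 [  6   2   4   2   3   4   3  34   8   1   9   7  14  11   5   4]
 [  3   7   2   5   2   5   4  10   5   8   5   6   5  13   3   2]
 [  9   5   5   8   4   6   6   4   3   5   7   6   5   5   7   1]
 [  6   6   3   4   6   3   4   6   2   6   9   5   3   4   8   5]
 [  4   9   5   4   3   8  10  11   5  12   4   8   5   3   3   5]
 [  4   8   2   6   3   2   8   6  10   7   2   5   3   6   2   5]
 [  6   3   9   5   2   6   8   6   5   4   3   6   4   2   5   5]
 [  5   2   3   2   7   4  10   7   9  11   4   5  11   4   3   4]
 [  2   2   5   2   2   6   5   2   9   1   6   4   9   4   1   7]
 [  5   3   7   5   8  10   3   6   3   2   6   3   5   8   6   6]
 [  3   3   7   4   2   5   7   5   8   8   2   3   9   6   1   4]]
[302.85729858 241.10160255]
[296.54588499 240.29863524]
[309.19839592 241.90866467]
bin region [[5, 4, 15, 5, 7, 7, 6, 4, 3, 5, 3, 8, 4, 3, 5, 5, 10], [3, 4, 3, 9, 5, 8, 5, 7, 2, 8, 2, 51, 65, 54, 52, 57, 53], [2, 6, 4, 3, 1, 1, 9, 5, 6, 7, 11, 6, 9, 6, 9, 7, 5]]
```

```bash
python3 - <<'E'
from h import *
for z in(200,213,225):print(proj("side",[197.755,513.236,z]))
s=cv2.imread("pics/side0.png");print(s[270:320:2,395:425:3].min(2))
p=bot.get_state()["tcp_pos"]
bot.movel([p[0]+5,p[1]+30,15],max_speed=120)
h=bot.movel([p[0]+5,p[1]+30,-40],max_speed=15,threshold=4);st=bot.get_state();print(h,st["t"],st["tcp_pos"],st["contact_force"])
E
```

```text
[412.66835554 304.70149676]
[413.15163475 300.97616928]
[413.60305722 297.49849277]
[[ 89  85  88  84  56  38  34  36  26  41]
 [ 92  89  88  76  17  46  45  36  28  32]
 [ 85  80  93  29  48  48  35  36  30  32]
 [ 87  89  99  32  59  22  13  35  35  23]
 [ 85  90  71  27  51  29  27  24  30  27]
 [ 84  86  48  41  56  25  23  97  35  21]
 [ 83  89  39  31  47  31  38  37  23  59]
 [ 82  83  23  36  28  22  27  32  80  96]
 [ 83  84  26  32  32  31  30  60  96  92]
 [ 75  84  25  32  35  32  40  93  96  91]
 [ 83  91  38  33  32  25  17  91  90  87]
 [ 80  92  29  35  28  18  23  93  86  85]
 [ 82  89  37  40  37  28  46  89  85  88]
 [ 79  91  90  25  29  41  77  88  81  91]
 [ 78  85  79  29  26  54  99  86  86  93]
 [ 77  89  84  26  30  77  95  87  91  95]
 [ 79  88  87  29  26  91  96  88  86  93]
 [ 79  85  92  94  42  77  93  91  91  94]
 [ 77  91  88  90  99  90  98  85  93  92]
 [ 77  85  84  90  93 101  98  87  92  93]
 [ 78  93  94  86  98  96  97  89  88  97]
 [ 82  84  91  94  89  88  96  93  98  97]
 [ 83  87  84  95  90  91  93  87  91  95]
 [ 83  88  85  88  89  88  91  97  88  96]
 [ 89  88  88  91  92  88  93  89  93  95]]
True 15.3 [548.06100204 307.10140879 -31.02266734] [-0.10552578  0.54175036  4.31469884]
```

Touching the bench shows that with the gripper shut, the real fingertips are about 30 mm above the reported TCP. The first pass therefore cleared the bin without moving it. I'll repeat it with that correction.

```bash
cat > t2.py <<'E'
from h import *
d=np.array([-.085,-.996]);lip=np.array([537,217.4]);a=lip-60*d
p=bot.get_state()["tcp_pos"]
bot.movel([p[0],p[1],137],max_speed=150)
bot.movel([*a,137],max_speed=120)
for s in(-10,10,30,50,65,78):
    bot.movel([*(lip+s*d),137],max_speed=60);st=bot.get_state();print(s,round(st["t"],2),np.round(st["contact_force"],2))
bot.dwell(.5)
bot.movel([*(lip+78*d),175],max_speed=120)
bot.movel([*(a-20*d),175],max_speed=200)
for n in("side","top"): cv2.imwrite(f"pics/{n}4.png",imaging.capture(n))
print(bot.get_state()["t"])
a=cv2.imread("pics/top4.png")[130:270,180:410];b=cv2.imread("pics/side4.png")[150:290,240:400]
cv2.imwrite("pics/c4.png",np.vstack([cv2.resize(a,(493,300)),cv2.resize(b,(493,300))]))
E
python3 t2.py
```

```text
-10 17.97 [-0.44  0.61 -0.01]
10 18.45 [ 0.6   0.27 -0.55]
30 18.93 [ 0.1   0.03 -0.31]
50 19.42 [0.66 0.9  0.11]
65 19.82 [-0.06 -0.6   0.16]
78 20.18 [-0.76 -0.14 -0.11]
22.1917
```

View pics/c4.png

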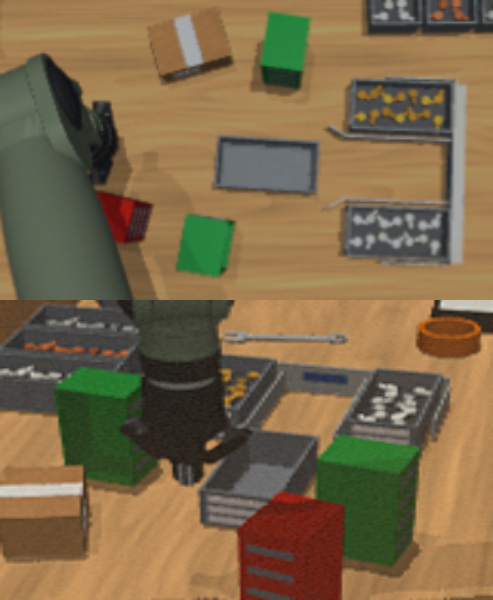

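The bin fell onto its base, mouth up. In the top crop its corners are about (218,137), (319,141), (316,194) and (214,188), lined up just short of the flares. Bystanders look undisturbed.

```bash
python3 - <<'E'
from h import *
w=np.array([onz("top",180+x/2.1435-.25,130+y/2.1435-.25,70) for x,y in[(218,137),(319,141),(316,194),(214,188)]])
print(w.round(1)[:,:2].tolist(),[tobay(p).tolist() for p in w])
bot.grip(0.5)
bot.movel([545,235,120],max_speed=150)
bot.movel([545,235,30],max_speed=120)
h=bot.movel([545,235,-45],max_speed=20,threshold=4);st=bot.get_state();print(h,st["t"],st["opening"],st["tcp_pos"],st["contact_force"])
E
```

```text
[[571.8, 138.6], [561.9, -38.7], [468.9, -31.6], [482.3, 146.4]] [[-225.9, 44.6], [-48.4, 44.7], [-50.2, -48.6], [-228.7, -45.2]]
True 27.0 0.4998263824740372 [545.01268189 235.00673505 -32.90501447] [-1.10778564 -0.23205148  5.12344714]
```

```bash
cat > p.py <<'E'
from h import *
p=bot.get_state()["tcp_pos"];Z=16
bot.movel([p[0],p[1],Z],max_speed=120)
bot.movel(W(-265,0,Z),max_speed=100)
h=bot.movel(W(-30,0,Z),max_speed=60,threshold=10);st=bot.get_state();print(h,st["t"],tobay(st["tcp_pos"]),np.round(st["contact_force"],1))
if not h:
    h=bot.movel(W(25,0,Z),max_speed=15,threshold=8);st=bot.get_state();print(h,st["t"],tobay(st["tcp_pos"]),np.round(st["contact_force"],1))
s=imaging.capture("side");cv2.imwrite("pics/side5.png",s)
E
python3 p.py
```

```text
False 32.3583 [-30.1   0. ] [-0.1  1.6 -0.1]
True 34.3417 [-2.7 -0.3] [ 0.4  0.1 -0.1]
```

```bash
python3 - <<'E'
from h import *
bot.movel(W(-60,0,30),max_speed=100);bot.movel(W(-120,0,150),max_speed=150);bot.move_ptp(W(-330,0,220),[np.pi,0,YAW+np.pi])
for n in("side","top"): cv2.imwrite(f"pics/{n}6.png",imaging.capture(n))
print(bot.get_state()["t"])
a=cv2.imread("pics/top6.png")[160:260,320:410];b=cv2.imread("pics/side6.png")[165:235,285:395]
cv2.imwrite("pics/c6.png",np.hstack([cv2.resize(a,(378,420),interpolation=2),cv2.resize(b,(420,420),interpolation=2)]))
E
```

```text
37.1583
```

View pics/c6.png

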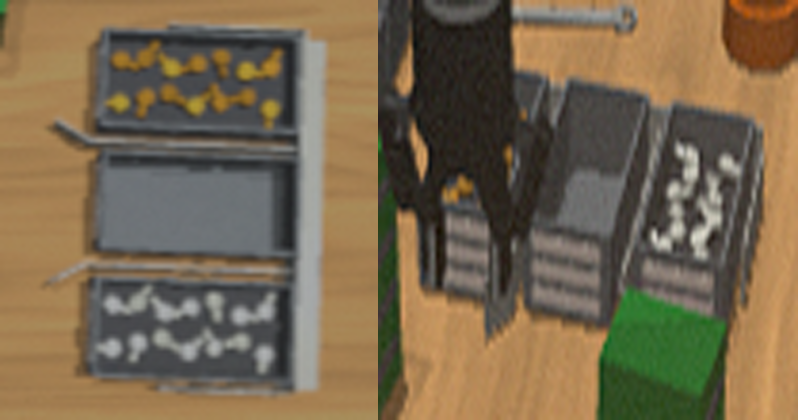

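The bin sits between the guides, front at crop column ~97 (neighbours 98 and 90) and rear edge at ~297 against the rail. There's time for one slow nudge to confirm it is seated.

```bash
python3 - <<'E'
from h import *
bot.move_ptp(W(-120,0,130),[np.pi,0,YAW+np.pi]);bot.movel(W(-50,0,16),max_speed=150);bot.movel(W(-12,0,16),max_speed=60)
h=bot.movel(W(10,0,16),max_speed=12,threshold=12);st=bot.get_state();print(h,st["t"],tobay(st["tcp_pos"]),np.round(st["contact_force"],1))
bot.movel(W(-60,0,25),max_speed=100);bot.movel(W(-120,0,150),max_speed=150)
im=imaging.capture("top");o=cv2.imread("pics/top6.png");print("diff",cv2.absdiff(im,o)[165:255,335:400].max(2).mean(),bot.get_state()["t"])
E
```

```text
True 40.9583 [-3.  -0.3] [ 0.9  0.5 -0.3]
diff 1.515897435897436 42.8083
```

```bash
python3 -c "
from h import *
print(bot.sign_off())"
```

```text
the job is handed in; nothing more can be done
None
```

The bin is on its base, mouth up, and pushed home against the back rail; a second nudge met firm resistance at the same point. I handed the job in at about 43 s of the 54 s allowed.

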